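Read in the code label inside the kit case's lid

TASK

Please book in the kit case: lift its lid by the bow handle and swing it back until it rests on its stop, then take the hand reader from its dock and press its spring nose gently and squarely onto the middle of the patterned code label inside the lid (not the ruled contents card), keeping it steady with the nose more than half pushed in for a good second. Afterwards lay the reader back in its dock, the right way up and nose the same way as before, leave the lid open for packing, and do not disturb the glue stick, the hole punch or the calculator.

Things in the scene. Friction and masses are not known exactly. Their poses are not given: they have to be found in the camera images.
- case: grey kit case with aluminium edging, fixed to the desk, 160 deep (x) x 220 wide (y) x 70 mm high without the lid. Origin: centre of its underside; z up, +x to the hinge side at the back, -x to the front. Open on top when the lid is up; holds some jars, a tin and notes that stay there
- case_lid (a joint): angle of the case's lid about the hinge along the back top edge: 0 = shut, grows as the front edge goes up and back, 1.83 rad (105 degrees) = resting on its back stop. It turns freely: let go before it leans back past upright it falls shut, beyond that it leans on the stop by itself. About 2 N at the handle lifts it. The stop has rubber pads: the lid gives some mm when pressed
- lid_hinge (a point): middle of the hinge line, at the back top edge of the case (80 mm behind its centre, 70 mm up). Axes turn with the lid: y along the hinge (to the left for one facing the case), x from the lid's front edge to the hinge, z out of its outer side (up when shut). The lid is a flat panel 160 x 220 x 12 mm, inner face at z = 0
- lid_handle (a point): middle of the bow handle on the lid's outer side: a round steel bar 10 mm thick, its straight part 74 mm long along the lid's y, on two posts 90 mm apart; bar centre 35 mm off the lid's outer face and 18 mm in from its front edge (142 mm from the hinge, 47 mm off the inner face). Axes as for lid_hinge
- code_label (a point): middle of the code label, white paper 50 x 60 mm with a 32 mm square pattern of black cells, flat on the lid's inner face, 100 mm from the hinge and 48 mm left of the middle (the ruled contents card is on the right). Axes as for lid_hinge: z goes through the lid from inside to outside, so a reader that faces the label squarely points along +z
- dock: grey reader dock fixed to the desk, left or right of the case: foot 160 x 70 x 10 mm, two open-topped U saddles (16 mm long, at x = -68 and +30 mm, 37 mm wide inside, the reader rests in them 30 mm up, side horns to 48 mm), end plate at x = -90 mm. Origin: on the desk below the reader's place; x the way the nose points, z up
- reader: black hand code reader, grey head, 0.2 kg, lying in the dock: handle 32 wide (y) x 30 high, x = -83 to +34 mm; head 46 wide x 36 high, x = 38 to 63; sprung nose to x = 85. Origin: on its underside; x to the nose, z out of the key side (up). In the dock its origin is 30 mm above the dock's, axes alike, with 3 to 5 mm of play lengthwise, 2 mm sideways
- reader_grip (a point): where to hold the reader: middle of its handle (x = -19, z = 15 mm in the reader's frame), free between the two saddles, which leave 82 mm along the handle; 20 mm clear beneath the handle
- reader_face (a point): centre of the reader's flat front face on the sprung nose (40 wide x 30 mm high); x = +85, z = 18 mm in the reader's frame when the nose is out; moves in with it. Axes as the reader's
- reader_nose (a joint): how far the reader's sprung nose is pushed in: 0 = fully out, 0.006 m = fully in; a spring, 2 N at the start of the travel, 4.5 N at half, 7 N at its end
- glue_stick: glue stick standing on end, 27 mm thick, 94 mm high, right of the work; origin at the centre of its underside
- hole_punch: hole punch with a red arm, 98 x 105 x 61 mm, behind the case to the left; origin at the centre of its underside
- calculator: white pocket calculator, 128 x 78 x 14 mm, lying on the side of the case where the dock is not; origin at the centre of its underside

How it is judged:
By the outcome, as a careful person would: the job done as asked, in the order asked, and still so for the second after the job is handed in, with the robot touching nothing.
It also fails if it takes over 72 s, if anything falls off the work surface, if the arm or the gripper's body presses on something with over 40 N, if the wrist force passes 120 N, or if a joint passes its speed limit or range.

ROBOT

A 6-joint arm with a two-finger parallel gripper is mounted at the origin on a cart in front of the work surface, level with it; the furniture and walls round the work are solid. World frame = base frame: x ahead of the robot, y to its left, z up, the work surface at z = 0. Lengths are in m, angles in rad, forces in N, time in s.
With the tool pointing down it reaches from about 0.35 to 0.85 m from the base axis. Payload 8.1 kg.
Tool frame: the origin (TCP) lies between the finger pads; the fingertips stand 11 mm ahead of it and the grasp point (between the pads) lies 8 mm behind it (robot.tips_ahead is the distance from the TCP to the fingertips, in m); z points along the fingers, y is the line along which they close (so a half turn about z gives the same grasp; the last joint's range is limited). The gripper opens to 93 mm and grips with 3 to 60 N. Pads are 15 mm wide; open, the fingers measure 128 mm over their backs; the gripper's body (75 mm by 188 mm) begins 65 mm behind the grasp point.
Start: joints at [-0.827, 0.13, 1.488, -0, 1.523, -0.085], TCP at [0.442, -0.405, 0.2] pointing down, gripper open.
Joint ranges: [-2.96, 2.96], [-0.89, 2.26], [0.02, 2.5], [-1.34, 4.48], [0, 2.73], [-2.66, 2.66]. Speed limits (rad/s): [2.39, 2.39, 2.79, 3.14, 3.14, 3.14].

INTERFACE

Orientations are given as a rotation vector (axis times angle).
In Python, from plant import robot gives the robot as it stands. The module is installed in compiled form; this text tells all that it offers.
- The arm moves only by the tool move_arm, never from a script. Its argument "deltas" is one flat list of numbers, 7 for each row, row after row: the shift along the tool's x, y, z in m, then the turn, a rotation vector about the tool's x, y, z in rad, then the opening, from 0 (shut) to 1 (fully open). A call has 1 to 12 rows; each row is the pose to reach, as a shift and turn from the pose commanded when the call began, along the tool's axes at that moment; what a row does not reach only later rows make up. A row lasts 1/8 s, in which the tool goes at most 62.5 mm and 10.7 degrees, less where a joint would pass 70% of its speed; a pose out of reach is approached as far as the arm can. A call with a gripper value outside its range is refused whole. The fingers move at their own pace and stop on an object; "squeeze" is the grip in N (left out, the last holds). Time passes only in rows, so rows that repeat a pose let the fingers close. It gives the time, the measured TCP pose, the force, the opening and the grip force at its end, in the units of the state.
- robot.read_state(): the state, without advancing time (a new reading comes with each control period).
- robot.read_camera(name): name is "scene" or "top" or "wrist"; returns (picture, depth): 400x640x3 uint8, red, green, blue; 400x640 float32, m along the optical axis (not along the pixel's ray), 0 where there is no reading.
- robot.camera_model(name): a dict with "K" (3x3 intrinsics, pixels), "R" (3x3) and "t" (3): a world point X has camera coordinates R X + t; the wrist camera has in their place "tool_from_camera" (4x4, takes a point from camera to tool coordinates, whose origin is the TCP and whose axes are the flange's). Camera axes: x right, y down, z forward; pixel columns grow to the right and rows downward; lengths in m; the calibration is good to about 2 mm. A picture is of the moment at which its call begins: read the wrist's pose just before it. camera_model takes no time and is no camera call.
- robot.close_job(): hands the job in; it is judged then, once.
Trained networks look in the newest picture that a camera, given by its name, has taken for a name from the list of things; names that differ only in an ending like _2 or _b are one class to them, and where a whole thing is asked for, a point or a joint stands for the part that bears it (a point fixed in the world has none). Each returns a list of dicts, best first, with "confidence" (0 to 1); they miss things now and then, are a little off and sometimes report something else, mostly with a low value. They report only what shows in the picture. A call takes as long as a camera call.
- robot.recognise(camera, label): "uv" ([column, row] in pixels, amid what is visible of it).
The state is a dict: "t": time; "q": joint angles; "dq": joint speeds; "joint_torque": joint torques, N m; "tool_pos": TCP position; "orientation": TCP orientation; "force": force on the tool from outside, world axes, zero at the start; "wrist_torque": the same for the moment, N m; "opening": finger opening in m; "gripper_force": force on a finger pad.
Only numpy, scipy, OpenCV 4.12 (cv2) and the standard library are available. Lean on these libraries where they do the work, as an engineer would, in place of code of your own. Each camera call takes 0.05 s, during which the arm holds its last target. There are 200 camera calls.

## Working session

There is one attempt and no reset: what is moved stays moved. The work goes in short steps, Python scripts to look and compute and a tool call to move; the robot and the scene stay as the last step left them, time stands still between calls to the robot, and variables do not carry over. Pictures are saved under pics/ and viewed, at most 10 in all, crops included, and the job is handed in when it is done.

Besides the shell and the picture viewer there is one more tool, called after "Emit:" as a command line: name --argument value ..., lists and objects as JSON in quotes. move_arm: Moves the arm, as the interface text tells. Its arguments: {"type":"object","properties":{"deltas":{"type":"array","items":{"type":"number"}},"squeeze":{"type":"number"}},"required":["deltas"]}

```bash
mkdir -p pics; cat > h.py <<'E'
import numpy as np, cv2
from plant import robot
from scipy.spatial.transform import Rotation as R
def save(n,im): cv2.imwrite('pics/'+n,im[:,:,::-1])
def world(cam,d,u,v,M=None):
    m=robot.camera_model(cam);K=m['K'];u=np.asarray(u,float);v=np.asarray(v,float)
    p=np.stack([(u-K[0,2])/K[0,0]*d,(v-K[1,2])/K[1,1]*d,d],-1)
    if cam=='wrist':
        T=np.array(m['tool_from_camera']);s=M
        p=p@T[:3,:3].T+T[:3,3]
        return p@R.from_rotvec(s['orientation']).as_matrix().T+s['tool_pos']
    return (p-m['t'])@np.array(m['R'])
E
python3 - <<'E'
from h import *
for c in ('scene','top'):
    im,d=robot.read_camera(c); save(c+'0.png',im); np.save(c+'0.npy',d)
    for l in ['case','lid_handle','dock','reader','reader_face','glue_stick','hole_punch','calculator','code_label']:
        for r in robot.recognise(c,l)[:2]:
            u,v=r['uv'];dd=d[int(v),int(u)]
            print(c,l,np.round(r['uv']),round(r['confidence'],2),np.round(world(c,dd,u,v),3))
s=robot.read_state();print(s['t'],s['tool_pos'],s['orientation'])
print(robot.camera_model('wrist'))
E
```

```text
scene case [302. 201.] 0.9 [ 0.546 -0.021  0.065]
scene lid_handle [302. 191.] 0.88 [0.549 0.003 0.083]
scene dock [267. 168.] 0.61 [0.467 0.315 0.032]
scene glue_stick [397. 275.] 0.89 [ 0.698 -0.358  0.05 ]
scene hole_punch [358. 178.] 0.58 [0.758 0.236 0.013]
scene calculator [355. 255.] 0.9 [ 0.647 -0.216  0.011]
scene code_label [301. 188.] 0.67 [ 0.493 -0.476  0.305]
scene code_label [395. 277.] 0.58 [ 0.695 -0.357  0.045]
top case [291. 221.] 0.58 [0.537 0.094 0.086]
top case [204. 219.] 0.57 [0.542 0.343 0.063]
top lid_handle [292. 222.] 0.6 [0.535 0.092 0.082]
top dock [213. 228.] 0.65 [0.52  0.327 0.014]
top reader [200. 218.] 0.92 [0.544 0.355 0.063]
top reader [293. 220.] 0.38 [0.541 0.089 0.082]
top reader_face [198. 194.] 0.41 [0.613 0.363 0.069]
top glue_stick [445. 168.] 0.73 [ 0.693 -0.344  0.091]
top hole_punch [252. 149.] 0.75 [0.749 0.215 0.058]
top calculator [397. 190.] 0.94 [ 0.64  -0.217  0.018]
top calculator [293. 222.] 0.62 [0.535 0.087 0.081]
top code_label [292. 220.] 0.57 [0.541 0.09  0.082]
1.0 [ 0.44227412 -0.40542482  0.20011114] [-2.87562021e+00 -1.26491927e+00  3.08967439e-05]
{'K': array([[359.2853219 ,   0.        , 327.20292465],
       [  0.        , 359.2853219 , 196.9445071 ],
       [  0.        ,   0.        ,   1.        ]]), 'tool_from_camera': array([[ 2.53457740e-04, -9.55293213e-01, -2.95659961e-01,
         8.24985329e-02],
       [ 9.99999687e-01,  4.63816360e-04, -6.41354886e-04,
        -2.45641580e-04],
       [ 7.49813897e-04, -2.95659706e-01,  9.55293032e-01,
        -1.84669501e-01],
       [ 0.00000000e+00,  0.00000000e+00,  0.00000000e+00,
         1.00000000e+00]])}
```

View pics/top0.png

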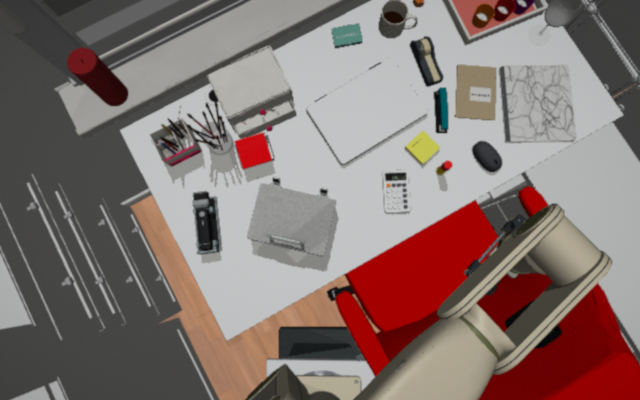

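View pics/scene0.png

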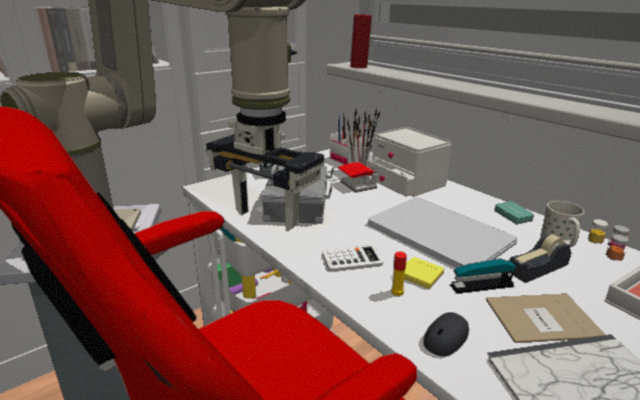

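Top view: case centred at about (293,225), with its handle near (287,241) and hinges at (277,181) and (323,190). The dock and reader are at (205,222), nose up (+x), key side up. The hole punch (red) is at (253,150), the calculator at (397,192) and the glue stick at (445,168).

```bash
python3 - <<'E'
from h import *
d=np.load('top0.npy');u,v=np.meshgrid(np.arange(640),np.arange(400))
P=world('top',d,u,v); 
def rect(mask,n):
    p=P[mask&(d>0)]; r=cv2.minAreaRect((p[:,:2]*1000).astype(np.float32)); print(n,len(p),np.round(r[0]),np.round(r[1]),round(r[2],1),'zmed',np.median(p[:,2]).round(4)); print(np.round(cv2.boxPoints(r)).tolist())
Z=P[...,2]
def box(a,b,c,e): m=np.zeros(d.shape,bool);m[b:e,a:c]=1;return m
lid=box(240,175,345,275)
rect(lid&(Z>.074)&(Z<.092),'lid')
rect(lid&(Z>.105),'handle')
rd=box(185,180,225,265)
rect(rd&(Z>.04),'reader')
rect(rd&(Z>.005),'dock')
rect(rd&(Z>.063),'head')
rect(box(235,125,275,172)&(Z>.02),'punch')
print('table z',np.median(Z[230:260,350:360]))
for vv in range(184,262,4):
  print(vv,[ (int(round(z*1000))) for z in Z[vv,186:226:2]])
m=robot.camera_model('top');print(-np.array(m['R']).T@m['t'], m['K'][0][0])
m=robot.camera_model('scene');print(-np.array(m['R']).T@m['t'], m['K'][0][0])
E
```

```text
lid 4432 [557.  92.] [223. 186.] 77.8 zmed 0.0834
[[442.0, 3.0], [624.0, -37.0], [671.0, 182.0], [489.0, 221.0]]
handle 130 [485. 107.] [97. 10.] 78.0 zmed 0.1216
[[470.0, 61.0], [479.0, 59.0], [500.0, 154.0], [490.0, 156.0]]
reader 899 [535. 349.] [175.  57.] 7.9 zmed 0.0605
[[445.0, 365.0], [453.0, 308.0], [626.0, 333.0], [618.0, 389.0]]
dock 1631 [540. 355.] [253. 118.] 3.2 zmed 0.0478
[[410.0, 407.0], [417.0, 290.0], [670.0, 304.0], [663.0, 421.0]]
head 260 [541. 345.] [165.  46.] 13.0 zmed 0.0653
[[455.0, 349.0], [466.0, 304.0], [626.0, 341.0], [616.0, 386.0]]
punch 1155 [763. 213.] [136. 115.] 4.5 zmed 0.0586
[[691.0, 264.0], [700.0, 150.0], [835.0, 161.0], [826.0, 275.0]]
table z 0.0008569966418656633
184 [-3, 7, -2, 1, 0, 5, 1, 1, -2, -5, 6, -4, 2, 1, -1, 6, -5, 2, 1439, 0]
188 [1, 1, 4, 2, 1, 4, -2, 4, -1, 2, -3, 2, -2, 1, 1, 0, -1, 2, 2, 5]
192 [-1, -2, 0, 5, 61, 68, 64, 64, 66, 67, 60, 3, -2, 1, 1, -3, -3, -1, 2, -6]
196 [4, 2, -1, 4, 62, 64, 59, 69, 64, 63, 67, 42, 7, 12, 18, -1, 0, -5, 0, 4]
200 [3, 1, 1, 3, 68, 69, 64, 67, 66, 66, 69, 62, 11, 11, 14, -4, 2, 0, 0, 9]
204
[... 573 characters left out ...]
59, 55, 63, 61, 62, 57, 40, 16, 10, 16, 9, 1, 5, -4]
236 [-1, 2, 3, 5, 3, 8, 13, 62, 58, 60, 61, 56, 50, 11, 12, 15, 10, -1, 0, 1]
240 [-3, 3, -2, -2, 2, 14, 10, 62, 62, 56, 63, 61, 50, 48, 41, 31, 14, 6, 4, 2]
244 [2, -2, 3, 0, 2, 50, 46, 58, 60, 61, 61, 64, 55, 31, 48, 32, 13, 10, 0, 0]
248 [5, -1, 6, -2, 2, 2, 14, 61, 68, 56, 66, 59, 55, 33, 31, 23, 13, 12, 3, -2]
252 [3, 3, -1, 5, 5, 48, 43, 51, 50, 54, 40, 36, 22, 12, 1, 3, 2, 4, -3, -2]
256 [5, 3, 1, -2, -5, 2, -3, 0, 4, 0, -1, -2, 2, -2, 0, 6, 2, 1, -1, 3]
260 [1, -1, -3, 10, 0, -1, 0, 1, -2, 2, -6, 6, 6, 3, -4, 1, 0, 5, 2, 3]
[0.39609081 0.00941652 1.43909878] 483.1982849715981
[ 0.42590888 -1.07529878  0.57131548] 446.34015861522676
```

```bash
cat >> h.py <<'E'
def Rtool(yaw,tilt=0):
    """tool pointing down, tool x at yaw (deg); tilt deg about horizontal axis at yaw 'ax' done by caller"""
    c,s=np.cos(np.radians(yaw)),np.sin(np.radians(yaw))
    x=np.array([c,s,0]);z=np.array([0,0,-1.]);return np.stack([x,np.cross(z,x),z],1)
def about(axis_yaw,deg):
    a=np.radians(axis_yaw);return R.from_rotvec(np.radians(deg)*np.array([np.cos(a),np.sin(a),0])).as_matrix()
def delta(p0,R0,p,Rt):
    return np.round(np.r_[R0.T@(np.asarray(p)-p0),R.from_matrix(R0.T@Rt).as_rotvec()],4)
def now():
    s=robot.read_state();return s,np.array(s['tool_pos']),R.from_rotvec(s['orientation']).as_matrix()
E
python3 - <<'E'
from h import *
s,p,R0=now();print(delta(p,R0,[.485,.107,.24],Rtool(78)).tolist())
E
```

```text
[0.4066, -0.3148, -0.0399, -0.0001, -0.0, -0.5325]
```

Emit:
move_arm --deltas '[0.1,-0.077,-0.04,0,0,-0.13,1,0.406,-0.315,-0.04,0,0,-0.532,1,0.406,-0.315,-0.04,0,0,-0.532,1,0.406,-0.315,-0.04,0,0,-0.532,1,0.406,-0.315,-0.04,0,0,-0.532,1,0.406,-0.315,-0.04,0,0,-0.532,1,0.406,-0.315,-0.04,0,0,-0.532,1,0.406,-0.315,-0.04,0,0,-0.532,1,0.406,-0.315,-0.04,0,0,-0.532,1,0.406,-0.315,-0.04,0,0,-0.532,1,0.406,-0.315,-0.04,0,0,-0.532,1]'

```text
t: 2.38
tool_pos: [0.4845, 0.1053, 0.24]
orientation: [2.443, 1.975, -0.001]
force: [-0.6, -0.4, -0.2]
opening: 0.0927
gripper_force: 0.0
```

```bash
python3 - <<'E'
from h import *
s,p,R0=now(); im,d=robot.read_camera('wrist'); save('w1.png',im)
u,v=np.meshgrid(np.arange(640),np.arange(400))
P=world('wrist',d,u,v,s);np.save('w1P.npy',P)
print(s['t'],p,d[200,320])
for l in ('lid_handle','reader','dock'):
  for r in robot.recognise('wrist',l)[:2]: print(l,r, P[int(r['uv'][1]),int(r['uv'][0])].round(3))
def rect(m,n):
    q=P[m]; r=cv2.minAreaRect((q[:,:2]*1000).astype(np.float32)); print(n,len(q),np.round(r[0],1),np.round(r[1],1),round(r[2],1),'z',np.percentile(q[:,2],[5,50,95]).round(4)); print(np.round(cv2.boxPoints(r)).tolist())
Z=P[...,2];X=P[...,0];Y=P[...,1]
near=(d>.1)
rect(near&(Z>.108)&(Z<.14)&(abs(X-.485)<.05)&(abs(Y-.107)<.07),'handle')
rect(near&(Z>.076)&(Z<.09)&(X>.42)&(X<.7)&(Y<.24)&(Y>-.06),'lid')
rect(near&(Z>.04)&(Z<.09)&(X>.42)&(X<.7)&(Y<.41)&(Y>.29),'reader')
E
```

```text
2.375 [0.48448937 0.10525042 0.23995497] 0.35936183
lid_handle {'uv': [386.4, 152.8], 'confidence': 0.77} [0.544 0.115 0.083]
handle 1189 [483.8 106.8] [98.3  9.7] 78.1 z [0.1137 0.1211 0.1229]
[[469.0, 60.0], [478.0, 58.0], [499.0, 154.0], [489.0, 156.0]]
lid 34736 [555.7  90.1] [222.8 186.5] 77.9 z [0.0809 0.0823 0.0836]
[[441.0, 1.0], [623.0, -38.0], [670.0, 180.0], [488.0, 219.0]]Traceback (most recent call last):
  File "<stdin>", line 14, in <module>
  File "<stdin>", line 9, in rect
    return _quantile_unchecked(
        a, q, axis, out, overwrite_input, method, keepdims, weights)
    return _ureduce(a,
                    func=_quantile_ureduce_func,
    ...<5 lines>...
                    overwrite_input=overwrite_input,
                    method=method)
    r = func(a, **kwargs)
    result = _quantile(arr,
                       quantiles=q,
    ...<2 lines>...
                       out=out,
                       weights=wgt)
    slices_having_nans = np.isnan(arr[-1, ...])
                                  ~~~^^^^^^^^^
IndexError: index -1 is out of bounds for axis 0 with size 0
```

View pics/w1.png

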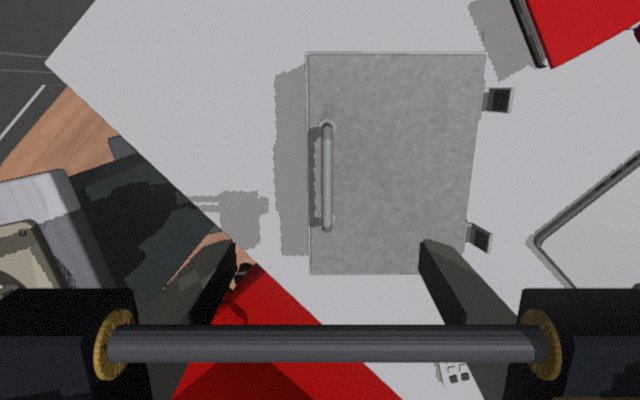

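The wrist view shows the lid at columns 308–485, rows 52–272, and the handle bar at (327,177), between the finger lines. Next I descend and grip.

Emit:
move_arm --deltas '[0.002,-0.001,0.06,0,0,0,1,0.002,-0.001,0.115,0,0,0,0.5,0.002,-0.001,0.131,0,0,0,0.3,0.002,-0.001,0.131,0,0,0,0,0.002,-0.001,0.131,0,0,0,0,0.002,-0.001,0.131,0,0,0,0,0.002,-0.001,0.131,0,0,0,0]' --squeeze 10

```text
t: 3.45
tool_pos: [0.4849, 0.109, 0.1105]
orientation: [2.441, 1.976, 0.003]
force: [0.3, 0.5, -0.4]
opening: 0.0376
gripper_force: 0.0
```

```bash
cat >> h.py <<'E'
H=np.array([.6225,.077,.07]);CY=-12.1
cx=np.array([np.cos(np.radians(CY)),np.sin(np.radians(CY)),0]);cy=np.array([-cx[1],cx[0],0]);cz=np.array([0,0,1.])
def lid(th):  # columns = lid axes in world
    c,s=np.cos(th),np.sin(th);return np.stack([c*cx-s*cz,cy,s*cx+c*cz],1)
E
python3 - <<'E'
from h import *
s,p,R0=now();print(s['t'],p,s['opening'],s['gripper_force'],s['force'])
b0=None
for k,th in enumerate(np.radians(np.linspace(0,104,19))):
    bar=H+lid(th)@[-.142,0,.047]
    Rt=about(CY+90,min(np.degrees(th)*25/104,25))@R0
    tcp=bar+Rt[:,2]*.008
    if b0 is None: b0=p-tcp; print('off',b0)
    print(round(np.degrees(th),1),delta(p,R0,tcp+b0,Rt)[[1,2,3]].tolist())
E
```

```text
3.45 [0.48485469 0.10898691 0.1105202 ] 0.037586397515611235 0.0 [ 0.27539089  0.5386026  -0.3807515 ]
off [0.00118185 0.00221882 0.00152018]
0.0 [0.0, 0.0, 0.0]
5.8 [0.0053, -0.014, 0.0242]
11.6 [0.012, -0.0275, 0.0485]
17.3 [0.02, -0.0401, 0.0727]
23.1 [0.0292, -0.0519, 0.097]
28.9 [0.0395, -0.0627, 0.1212]
34.7 [0.0509, -0.0724, 0.1454]
40.4 [0.0632, -0.0809, 0.1697]
46.2 [0.0763, -0.088, 0.1939]
52.0 [0.0901, -0.0938, 0.2182]
57.8 [0.1043, -0.0982, 0.2424]
63.6 [0.119, -0.1011, 0.2666]
69.3 [0.1338, -0.1025, 0.2909]
75.1 [0.1487, -0.1024, 0.3151]
80.9 [0.1635, -0.1008, 0.3394]
86.7 [0.178, -0.0976, 0.3636]
92.4 [0.1922, -0.093, 0.3879]
98.2 [0.2058, -0.087, 0.4121]
104.0 [0.2187, -0.0797, 0.4363]
```

Emit:
move_arm --deltas '[0,0,0,0,0,0,0,0,0,0,0,0,0,0,0,0,0,0,0,0,0,0,0,0,0,0,0,0,0,0,0,0,0,0,0,0,0.002,-0.007,0.012,0,0,0,0,0.005,-0.014,0.024,0,0,0,0,0.012,-0.0275,0.0485,0,0,0,0,0.02,-0.04,0.073,0,0,0]'

```text
t: 4.58
tool_pos: [0.5042, 0.1046, 0.1503]
orientation: [-2.397, -1.94, 0.071]
force: [0.9, -0.3, 0.2]
opening: 0.0005
gripper_force: 0.0
```

```bash
python3 - <<'E'
from h import *
s,p,R0=now();print(s['t'],p,s['opening'],s['gripper_force'],s['force'])
# actual lid angle from TCP
bar=p-R0[:,2]*.008; r=bar-H; print('bar r',r@cx,r@cz, 'th',np.degrees(np.arctan2(r@cz,-(r@cx))-np.arctan2(.047,.142)), np.hypot(r@cx,r@cz),np.hypot(.047,.142))
cur=np.radians(17.3);R00=about(CY+90,-17.3*25/104)@R0
def tp(th):
    bar=H+lid(th)@[-.142,0,.047];Rt=about(CY+90,np.degrees(th)*25/104)@R00;return bar+Rt[:,2]*.008,Rt
p0,R_0=tp(cur)
for th in np.radians([23.1,28.9,34.7,40.4,46.2,52,57.8,63.6,69.3,75,81,86.7,92.4,98.2,104,105]):
    q,Rt=tp(th);print(round(np.degrees(th),1),delta(p0,R_0,q,Rt)[[1,2,3]].tolist())
E
```

```text
4.575 [0.50416237 0.10462002 0.15029026] 0.0004757687561428215 0.0 [ 0.86261779 -0.27432732  0.15662418]
bar r -0.1209114168925177 0.08826871451979953 th 17.81667277060074 0.14970282795570058 0.14957606760441322
23.1 [0.0083, -0.0125, 0.0243]
28.9 [0.0179, -0.0241, 0.0487]
34.7 [0.0286, -0.0346, 0.073]
40.4 [0.04, -0.0439, 0.0969]
46.2 [0.0526, -0.052, 0.1212]
52.0 [0.0659, -0.0589, 0.1456]
57.8 [0.0799, -0.0643, 0.1699]
63.6 [0.0943, -0.0684, 0.1943]
69.3 [0.1088, -0.0708, 0.2182]
75.0 [0.1234, -0.0718, 0.2421]
81.0 [0.1389, -0.0713, 0.2673]
86.7 [0.1534, -0.0693, 0.2912]
92.4 [0.1677, -0.0659, 0.3151]
98.2 [0.1818, -0.0609, 0.3394]
104.0 [0.1953, -0.0545, 0.3637]
105.0 [0.1975, -0.0533, 0.3679]
```

```bash
python3 - <<'E'
from h import *
s,p,R0=now(); im,d=robot.read_camera('wrist'); save('w2.png',im)
u,v=np.meshgrid(np.arange(640),np.arange(400));P=world('wrist',d,u,v,s)
Z=P[...,2];X=P[...,0];Y=P[...,1]
m=(d>.1)&(Z>.108)&(Z<.13)&(abs(X-.485)<.06)&(abs(Y-.107)<.08)
q=P[m];print(len(q),q.mean(0),R0[:,2], robot.read_state()['opening'])
m=(d>.1)&(Z>.07)&(Z<.1)&(abs(X-.56)<.06)&(abs(Y-.13)<.05)
print(P[m].mean(0),P[m].std(0))
E
```

```text
1560 [0.48816818 0.12457069 0.12015161] [-0.07168231  0.0155534  -0.99730624] 0.0003734507514234754
[0.56190988 0.13272267 0.08236204] [0.03461136 0.02880651 0.00068632]
```

View pics/w2.png

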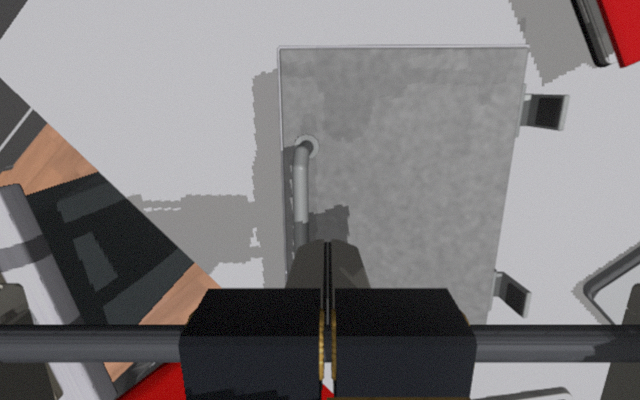

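The lid is still shut and the bar (302,190) is clear. The fingers had not closed yet when I lifted. Retrying with a longer close.

```bash
python3 - <<'E'
from h import *
s,p,R0=now()
print(delta(p,R0,[.4845,.107,.155],Rtool(77.9)).tolist(),delta(p,R0,[.4845,.107,.1085],Rtool(77.9)).tolist())
E
```

```text
[-0.0019, -0.0218, -0.0013, -0.0713, -0.001, 0.0008] [-0.0019, -0.0185, 0.0451, -0.0713, -0.001, 0.0008]
```

Emit:
move_arm --deltas '[-0.002,-0.022,-0.0013,-0.0713,-0.001,0.001,0.5,-0.002,-0.022,-0.0013,-0.0713,-0.001,0.001,0.5,-0.002,-0.022,-0.0013,-0.0713,-0.001,0.001,0.5,-0.002,-0.022,-0.0013,-0.0713,-0.001,0.001,0.5,-0.002,-0.0185,0.045,-0.0713,-0.001,0.001,0.4,-0.002,-0.0185,0.045,-0.0713,-0.001,0.001,0.3,-0.002,-0.0185,0.045,-0.0713,-0.001,0.001,0,-0.002,-0.0185,0.045,-0.0713,-0.001,0.001,0,-0.002,-0.0185,0.045,-0.0713,-0.001,0.001,0,-0.002,-0.0185,0.045,-0.0713,-0.001,0.001,0,-0.002,-0.0185,0.045,-0.0713,-0.001,0.001,0]' --squeeze 15

```text
t: 6.0
tool_pos: [0.4819, 0.1073, 0.1059]
orientation: [-2.443, -1.975, 0.002]
force: [0.5, -0.5, 0.2]
opening: 0.0004
gripper_force: 0.0
```

```bash
python3 - <<'E'
from h import *
s,p,R0=now(); im,d=robot.read_camera('wrist')
print(s['t'],p,R0[:,2],s['opening'],s['gripper_force'],s['force'],s['wrist_torque'])
sc,_=robot.read_camera('scene')
a=im[80:400,150:550]; b=cv2.resize(sc[120:240,220:370],None,fx=2.6,fy=2.6)
c=np.zeros((320,800,3),np.uint8);c[:,:400]=a;c[:312,400:790]=b;save('w3.png',c)
E
```

```text
6.0 [0.4818954  0.10729412 0.1058605 ] [-1.49956444e-03 -6.13249416e-04 -9.99998688e-01] 0.0004412507504706671 0.0 [ 0.52204819 -0.46629726  0.22514555] [ 0.02725857 -0.04279907  0.01538175]
```

View pics/w3.png

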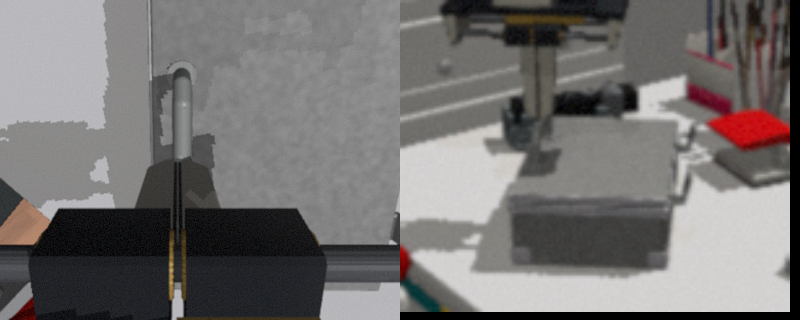

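```bash
python3 - <<'E'
from h import *
print(robot.tips_ahead, robot.camera_model('wrist')['tool_from_camera'][2])
s,p,R0=now(); im,d=robot.read_camera('wrist');u,v=np.meshgrid(np.arange(640),np.arange(400));P=world('wrist',d,u,v,s)
T=(P-p)@R0*1000
for vv in range(140,290,8): print(vv,[tuple(T[vv,uu].round().astype(int).tolist()) for uu in (318,324,328,332,338,350)])
E
```

```text
0.011 [ 9.47063094e-04 -2.95219121e-01  9.55429105e-01 -1.84669203e-01]
140 [(53, -6, 23), (53, -2, 24), (53, 0, 24), (53, 2, 22), (53, 6, 24), (53, 13, 24)]
148 [(48, -6, 23), (48, -2, 22), (49, 0, 20), (49, 2, 17), (48, 6, 21), (48, 13, 23)]
156 [(44, -6, 22), (47, -2, 6), (48, 0, -3), (49, 2, -6), (48, 5, -1), (43, 13, 23)]
164 [(38, -6, 25), (45, -2, -7), (45, 0, -8), (46, 2, -9), (45, 5, -7), (39, 13, 23)]
172 [(34, -6, 23), (42, -2, -10), (42, 0, -11), (42, 2, -13), (42, 5, -12), (34, 13, 23)]
180 [(29, -6, 23), (38, -2, -13), (39, 0, -15), (39, 2, -15), (39, 5, -15), (29, 13, 22)]
188 [(24, -6, 23), (35, -2, -14), (35, 0, -16), (35, 2, -16), (35, 5, -16), (24, 13, 24)]
196 [(19, -6, 23), (31, -2, -15), (31, 0, -16), (31, 2, -16), (31, 5, -15), (19, 13, 24)]
204 [(14, -6, 22), (83, 0, -185), (27, 0, -15), (27, 2, -17), (27, 5, -16), (14, 13, 23)]
212 [(9, -6, 24), (22, -2, -14), (23, 0, -17), (23, 2, -17), (23, 5, -16), (9, 14, 23)]
220 [(3, -6, 25), (18, -2, -15), (18, 0, -16), (19, 2, -17), (18, 5, -16), (3, 14, 24)]
228 [(-2, -6, 24), (13, -2, -14), (14, 0, -16), (14, 2, -16), (14, 5, -15), (-2, 14, 23)]
236 [(-7, -6, 23), (9, -2, -15), (10, 0, -16), (10, 2, -17), (9, 5, -15), (-7, 14, 23)]
244 [(10, -5, -26), (8, -2, -23), (8, 0, -21), (9, 2, -25), (9, 5, -24), (10, 11, -25)]
252 [(9, -5, -33), (8, -2, -31), (8, 0, -30), (9, 2, -33), (10, 5, -34), (10, 10, -35)]
260 [(9, -4, -42), (8, -2, -38), (3, 0, -30), (9, 2, -42), (9, 4, -41), (9, 10, -41)]
268 [(10, -4, -50), (8, -2, -47), (0, 0, -32), (10, 2, -50), (9, 4, -49), (10, 9, -50)]
276 [(9, -4, -56), (8, -2, -53), (-3, 0, -34), (9, 2, -55), (9, 4, -55), (10, 9, -56)]
284 [(9, -4, -62), (9, -2, -60), (-6, 0, -35), (9, 2, -62), (9, 4, -62), (9, 9, -61)]
```

```bash
python3 - <<'E'
from h import *
P=np.load('w1P.npy');p=np.array([.48448937,.10525042,.23995497]);Rm=Rtool(78)
T=(P-p)@Rm*1000
for uu in (208,215,222,228,422,428,434,440,450): print(uu,[(vv,*T[vv,uu].round().astype(int).tolist()) for vv in range(232,300,8)])
E
```

```text
208 [(232, -293, -322, 711), (240, -434, -421, 975), (248, 9, -57, -28), (256, 10, -54, -38), (264, 10, -52, -46), (272, 9, -50, -52), (280, 8, -48, -57), (288, 7, -47, -61), (296, 5, -47, -63)]
215 [(232, -362, -359, 875), (240, -433, -395, 972), (248, 10, -53, -30), (256, 9, -51, -38), (264, 10, -48, -46), (272, 8, -47, -50), (280, 6, -47, -52), (288, 3, -47, -53), (296, 0, -47, -55)]
222 [(232, -404, -369, 975), (240, 10, -52, -21), (248, 9, -50, -29), (256, 9, -48, -37), (264, 8, -47, -42), (272, 4, -47, -43), (280, 1, -47, -44), (288, -2, -47, -46), (296, -6, -47, -46)]
228 [(232, -95, -127, 239), (240, 10, -50, -20), (248, 8, -48, -27), (256, 7, -46, -33), (264, 3, -47, -34), (272, 0, -47, -35), (280, -4, -47, -36), (288, -360, -229, 539), (296, -349, -215, 490)]
422 [(232, -61, 97, 158), (240, -70, 98, 158), (248, 7, 46, -24), (256, 3, 46, -24), (264, -1, 46, -26), (272, -5, 46, -27), (280, -165, 126, 241), (288, -177, 126, 240), (296, -189, 127, 240)]
428 [(232, -61, 103, 157), (240, 9, 50, -20), (248, 8, 48, -27), (256, 7, 46, -33), (264, 4, 46, -35), (272, 0, 46, -36), (280, -3, 46, -38), (288, -7, 46, -38), (296, -190, 136, 241)]
434 [(232, -61, 109, 157), (240, 9, 53, -20), (248, 10, 50, -30), (256, 9, 48, -37), (264, 7, 47, -41), (272, 5, 46, -45), (280, 2, 46, -45), (288, -2, 46, -47), (296, -5, 46, -48)]
440 [(232, -62, 116, 159), (240, -70, 116, 158), (248, 9, 53, -30), (256, 9, 51, -37), (264, 10, 48, -46), (272, 8, 47, -50), (280, 6, 46, -53), (288, 3, 46, -54), (296, 0, 46, -55)]
450 [(232, -61, 126, 158), (240, -71, 127, 159), (248, 9, 58, -29), (256, 9, 55, -38), (264, 9, 53, -45), (272, 9, 51, -51), (280, 9, 48, -59), (288, 8, 47, -62), (296, 6, 46, -65)]
```

The wrist depth shows the fingertips end at tool z ≈ −18 mm, both open and closed. That is about 29 mm short of the stated +11 mm, so both closes happened above the bar. I shift the working point by −0.03 m and try again, watching the force.

Emit:
move_arm --deltas '[0,0.002,-0.015,0,0,0,0.45,0,0.002,-0.015,0,0,0,0.45,0,0.002,-0.015,0,0,0,0.45,0,0.002,-0.015,0,0,0,0.45,0,0.002,0.01,0,0,0,0.45,0,0.002,0.02,0,0,0,0.3,0,0.002,0.026,0,0,0,0,0,0.002,0.026,0,0,0,0,0,0.002,0.026,0,0,0,0,0,0.002,0.026,0,0,0,0,0,0.002,0.026,0,0,0,0]'

```text
t: 7.52
tool_pos: [0.4841, 0.1069, 0.0801]
orientation: [-2.443, -1.975, 0.002]
force: [-0.1, 0.7, 0.4]
opening: 0.0095
gripper_force: 15.0
```

```bash
cat >> h.py <<'E'
G=-.0375 # true grasp point along tool z
E
python3 - <<'E'
from h import *
s,p,R0=now();print(s['t'],p,R0[:,2],s['opening'],s['gripper_force'],s['force'])
R0=Rtool(77.9)
def tp(th):
    bar=H+lid(th)@[-.142,0,.047];Rt=about(CY+90,np.degrees(th)*25/104)@R0;return bar-Rt[:,2]*G,Rt
p0,R_0=tp(0);print('p0',p0)
for i,t in enumerate([3,8,14,20,26,32,38,44,50,56,62,68,74,80,86,92,97,102,105]):
    q,Rt=tp(np.radians(t));print(t,delta(p0,R_0,q,Rt)[[1,2,3]].round(4).tolist())
E
```

```text
7.525 [0.48408635 0.10687009 0.08006859] [-9.82234176e-04 -5.64349947e-04 -9.99999358e-01] 0.009489822587808967 14.999985247850418 [-0.06817379  0.69927104  0.36265486]
p0 [0.48365478 0.10676584 0.0795    ]
3 [0.0022, -0.0074, 0.0126]
8 [0.0067, -0.0193, 0.0336]
14 [0.0134, -0.033, 0.0587]
20 [0.0215, -0.0459, 0.0839]
26 [0.0309, -0.0577, 0.1091]
32 [0.0415, -0.0684, 0.1343]
38 [0.0531, -0.0779, 0.1594]
44 [0.0656, -0.0861, 0.1846]
50 [0.0789, -0.0928, 0.2098]
56 [0.0928, -0.098, 0.2349]
62 [0.1072, -0.1017, 0.2601]
68 [0.1218, -0.1038, 0.2853]
74 [0.1366, -0.1042, 0.3105]
80 [0.1513, -0.1031, 0.3356]
86 [0.1657, -0.1003, 0.3608]
92 [0.1798, -0.096, 0.386]
97 [0.1911, -0.0913, 0.407]
102 [0.2019, -0.0855, 0.4279]
105 [0.2082, -0.0816, 0.4405]
```

Bar gripped at an opening of 9.5 mm and 15 N. Lifting.

Emit:
move_arm --deltas '[0,0.002,-0.0075,0.0125,0,0,0,0,0.0065,-0.0195,0.0335,0,0,0,0,0.0135,-0.033,0.0585,0,0,0,0,0.0215,-0.046,0.084,0,0,0,0,0.031,-0.0575,0.109,0,0,0,0,0.0415,-0.0685,0.1345,0,0,0,0,0.053,-0.078,0.1595,0,0,0]'

```text
t: 8.4
tool_pos: [0.5345, 0.0962, 0.1589]
orientation: [-2.34, -1.893, 0.158]
force: [-8.0, 0.9, 7.3]
opening: 0.0097
gripper_force: 15.0
```

```bash
python3 - <<'E'
from h import *
s,p,R0=now();print(s['force'],s['opening'])
R0=Rtool(77.9)
def tp(th):
    bar=H+lid(th)@[-.142,0,.047];Rt=about(CY+90,np.degrees(th)*25/104)@R0;return bar-Rt[:,2]*G,Rt
p0,R_0=tp(np.radians(38));print('p0',p0,'meas',p)
for i,t in enumerate([44,50,56,62,68,74,80,86,92,97,101,104]):
    q,Rt=tp(np.radians(t));print(t,delta(p0,R_0,q,Rt)[[1,2,3]].round(4).tolist())
E
```

```text
[-7.98375328  0.85477417  7.28909594] 0.009714920240417266
p0 [0.53556066 0.09563818 0.15743601] meas [0.53452904 0.09617059 0.15894181]
44 [0.0111, -0.01, 0.0252]
50 [0.0231, -0.0188, 0.0503]
56 [0.036, -0.0262, 0.0755]
62 [0.0496, -0.0321, 0.1007]
68 [0.0638, -0.0364, 0.1259]
74 [0.0783, -0.0392, 0.151]
80 [0.093, -0.0404, 0.1762]
86 [0.1077, -0.04, 0.2014]
92 [0.1222, -0.038, 0.2266]
97 [0.1342, -0.0351, 0.2475]
101 [0.1435, -0.032, 0.2643]
104 [0.1503, -0.0292, 0.2769]
```

Emit:
move_arm --deltas '[0,0.011,-0.01,0.025,0,0,0,0,0.023,-0.019,0.0505,0,0,0,0,0.036,-0.026,0.0755,0,0,0,0,0.0495,-0.032,0.1005,0,0,0,0,0.064,-0.0365,0.126,0,0,0,0,0.0785,-0.039,0.151,0,0,0,0,0.093,-0.0405,0.176,0,0,0,0,0.1075,-0.04,0.2015,0,0,0,0,0.122,-0.038,0.2265,0,0,0,0,0.134,-0.035,0.2475,0,0,0,0,0.1435,-0.032,0.2645,0,0,0,0,0.1435,-0.032,0.2645,0,0,0]'

```text
t: 9.9
tool_pos: [0.6797, 0.0647, 0.1655]
orientation: [-2.167, -1.751, 0.38]
force: [0.5, 0.9, -0.1]
opening: 0.0094
gripper_force: 15.0
```

```bash
python3 - <<'E'
from h import *
s,p,R0=now();print(s['t'],p,s['force'],s['opening'],s['gripper_force'])
bar=p+R0[:,2]*G;r=bar-H;print('th',np.degrees(np.arctan2(r@cz,-(r@cx))-np.arctan2(.047,.142)),np.hypot(r@cx,r@cz), 'tilt',np.degrees(np.arcsin(-R0[:,2]@cx)))
im,d=robot.read_camera('scene');save('s2.png',cv2.resize(im[80:320,160:480],None,fx=2,fy=2))
E
```

```text
9.9 [0.67973675 0.06467077 0.16545331] [ 0.52016925  0.89326255 -0.0698461 ] 0.009424502994435166 14.999894499778748
th 101.43344624940575 0.1492644180230712 tilt 24.434048777719486
```

View pics/s2.png

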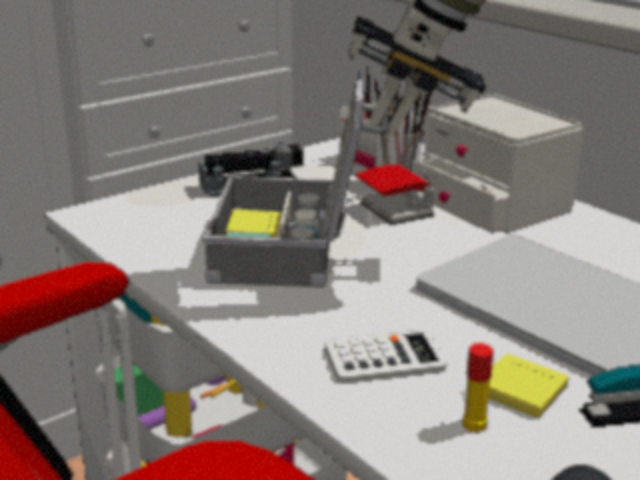

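Lid upright at about 101°, seen edge-on at (350,150), with the gripper behind it holding the bar. Easing it to the stop, then releasing.

Emit:
move_arm --deltas '[0,0.005,0.0005,0.008,0,0,0,0,0.01,0.001,0.017,0,0,0,0,0.01,0.001,0.017,0,0,0.22,0,0.01,0.001,0.017,0,0,0.22,0,0.01,0.001,0.017,0,0,0.22,0,0.01,-0.02,0.017,0,0,0.22,0,0.01,-0.06,0.017,0,0,0.22,0,0.01,-0.12,0.017,0,0,0.22,0,0.01,-0.16,0.017,0,0,0.5]'

```text
t: 11.08
tool_pos: [0.7076, 0.0488, 0.2858]
orientation: [-2.171, -1.75, 0.364]
force: [0.9, -0.1, -0.0]
opening: 0.0267
gripper_force: 0.0
```

```bash
python3 - <<'E'
from h import *
s,p,R0=now();print(s['t'],p,R0[:,2],s['force'],s['opening'])
q=np.array(s['q']);print(q.round(2))
Rt=Rtool(10.)
for yaw in (10,190):print(yaw,delta(p,R0,[.50,.335,.30],Rtool(yaw)).tolist(), delta(p,R0,[p[0]-.1,p[1]+.1,p[2]],Rtool(77.9)).tolist())
im,d=robot.read_camera('scene');
for r in robot.recognise('scene','code_label')[:2]: print(r, world('scene',d[int(r['uv'][1]),int(r['uv'][0])],*r['uv']))
d=robot.read_camera('top')[1];u,v=np.meshgrid(np.arange(640),np.arange(400));P=world('top',d,u,v)
m=(P[...,2]>.13)&(P[...,2]<.24)&(abs(P[...,0]-.65)<.09)&(P[...,1]<.2)&(P[...,1]>-.05)
# lid points in case frame
r=(P[m]-H);print(len(r),np.c_[r@cx,r@cy,r@cz][::max(1,len(r)//12)].round(3).tolist())
E
```

```text
11.075 [0.70764908 0.04881325 0.28584016] [-0.3960658   0.09299541 -0.91350081] [ 0.90829903 -0.0796786  -0.02862825] 0.02666803802571749
[-0.05  1.12  0.03  0.11  2.4   0.24]
10 [0.2353, -0.2463, 0.0959, -0.3728, 0.2413, 1.1641] [0.0763, -0.1086, 0.0489, -0.4189, -0.0076, -0.0028]
190 [0.2353, -0.2463, 0.0959, -0.2681, -0.4141, -1.9264] [0.0763, -0.1086, 0.0489, -0.4189, -0.0076, -0.0028]
{'uv': [337.3, 156.4], 'confidence': 0.9} [ 0.6326351  -0.04440103  0.19391583]
{'uv': [397.6, 276.4], 'confidence': 0.46} [ 0.69972639 -0.35938483  0.04708212]
457 [[0.053, 0.111, 0.152], [0.044, 0.098, 0.156], [0.052, 0.052, 0.157], [0.043, 0.077, 0.15], [0.035, 0.104, 0.131], [0.039, 0.06, 0.148], [0.034, 0.08, 0.126], [0.029, 0.097, 0.106], [0.034, 0.051, 0.12], [0.029, 0.065, 0.101], [0.023, 0.076, 0.09], [0.02, 0.076, 0.076], [0.016, 0.057, 0.06]]
```

```bash
python3 - <<'E'
from h import *
s,p,R0=now()
print(delta(p,R0,[.52,.34,.29],Rtool(190)).tolist())
E
```

```text
[0.2438, -0.2256, 0.1022, -0.255, -0.4005, -1.9282]
```

Emit:
move_arm --deltas '[0.02,-0.01,-0.015,0,0,0,0.7,0.244,-0.226,0.102,-0.255,-0.4,-1.928,0.7,0.244,-0.226,0.102,-0.255,-0.4,-1.928,0.7,0.244,-0.226,0.102,-0.255,-0.4,-1.928,0.7,0.244,-0.226,0.102,-0.255,-0.4,-1.928,0.7,0.244,-0.226,0.102,-0.255,-0.4,-1.928,0.7,0.244,-0.226,0.102,-0.255,-0.4,-1.928,0.7,0.244,-0.226,0.102,-0.255,-0.4,-1.928,0.7,0.244,-0.226,0.102,-0.255,-0.4,-1.928,0.7,0.244,-0.226,0.102,-0.255,-0.4,-1.928,0.7,0.244,-0.226,0.102,-0.255,-0.4,-1.928,0.7,0.244,-0.226,0.102,-0.255,-0.4,-1.928,0.7]'

```text
t: 12.72
tool_pos: [0.5185, 0.3425, 0.2901]
orientation: [0.235, -3.124, 0.001]
force: [0.0, -0.1, -0.5]
opening: 0.0649
gripper_force: 0.0
```

```bash
python3 - <<'E'
from h import *
s,p,R0=now(); im,d=robot.read_camera('wrist'); save('w4.png',im)
print(s['t'],p,R0[:,2],R0[:,0],np.round(s['q'],2),s['opening'])
u,v=np.meshgrid(np.arange(640),np.arange(400));P=world('wrist',d,u,v,s);np.save('w4P.npy',P)
Z=P[...,2];X=P[...,0];Y=P[...,1]
reg=(d>.1)&(X>.42)&(X<.66)&(Y>.27)&(Y<.42)
def rect(m,n):
    q=P[m]; r=cv2.minAreaRect((q[:,:2]*1000).astype(np.float32)); print(n,len(q),np.round(r[0],1),np.round(r[1],1),round(r[2],1),'z',np.percentile(q[:,2],[5,50,95]).round(4)); print(np.round(cv2.boxPoints(r)).tolist())
rect(reg&(Z>.054),'reader');rect(reg&(Z>.057)&(Z<.0635),'handle');rect(reg&(Z>.0645)&(Z<.075),'head');rect(reg&(Z>.006)&(Z<.02),'foot')
for l in ('reader','dock','reader_face','reader_grip','code_label'):
  for r in robot.recognise('wrist',l)[:2]: print(l,r, P[int(r['uv'][1]),int(r['uv'][0])].round(3))
E
```

```text
12.725 [0.51850438 0.3425208  0.29013619] [-0.00895625 -0.00148491 -0.99995879] [-0.98870512 -0.14959874  0.0090776 ] [ 0.5   0.18  1.27  0.    1.7  -1.22] 0.06490266165584915
reader 13597 [535.3 353.5] [168.1  94.1] 25.4 z [0.0588 0.3415 0.3878]
[[439.0, 360.0], [480.0, 275.0], [631.0, 347.0], [591.0, 432.0]]
handle 3131 [536.5 349.6] [167.5  43.9] 7.8 z [0.058  0.06   0.0629]
[[451.0, 360.0], [457.0, 317.0], [622.0, 339.0], [617.0, 383.0]]
head 387 [597.6 358.6] [37.8 42.7] 7.4 z [0.0646 0.0656 0.067 ]
[[576.0, 377.0], [582.0, 335.0], [619.0, 340.0], [614.0, 382.0]]
foot 2193 [528.2 347.8] [165.7  70. ] 8.7 z [0.008  0.0107 0.0127]
[[441.0, 370.0], [452.0, 301.0], [615.0, 326.0], [605.0, 395.0]]
reader {'uv': [330.2, 179.1], 'confidence': 0.63} [0.538 0.349 0.06 ]
dock {'uv': [316.6, 150.5], 'confidence': 0.63} [0.515 0.327 0.01 ]
reader_face {'uv': [327.9, 235.4], 'confidence': 0.82} [0.608 0.356 0.063]
reader_grip {'uv': [331.6, 232.4], 'confidence': 0.67} [0.604 0.36  0.064]
reader_grip {'uv': [327.2, 178.2], 'confidence': 0.63} [0.537 0.345 0.06 ]
code_label {'uv': [67.3, 252.7], 'confidence': 0.61} [0.64  0.085 0.131]
code_label {'uv': [328.0, 234.0], 'confidence': 0.51} [0.607 0.357 0.063]
```

View pics/w4.png

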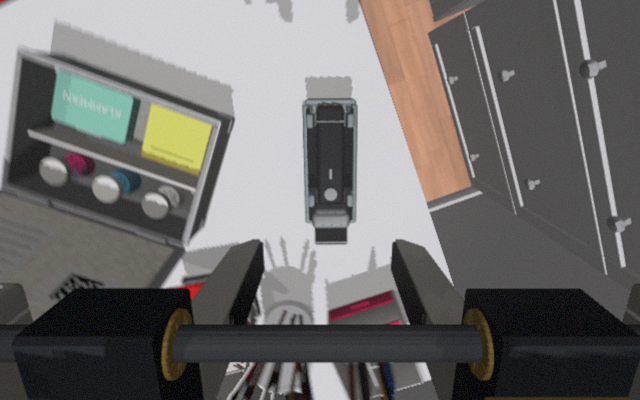

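The wrist view shows the dock and reader at columns 303–357, rows 98–243, with the nose towards the image bottom (+x) and the key side up. The open lid with its code pattern is at lower left.

```bash
python3 - <<'E'
from h import *
P=np.load('w4P.npy');s,p,R0=now()
q=P.reshape(-1,3);o=np.array([.5355,.3495]);a=np.radians(8);ex=np.array([np.cos(a),np.sin(a)]);ey=np.array([-ex[1],ex[0]])
l=(q[:,:2]-o)@ex;w=(q[:,:2]-o)@ey
m=(q[:,2]>.055)&(q[:,2]<.07)
for a0,b0 in ((-60,-45),(-45,-30),(-30,-15),(-15,0),(0,12),(40,60),(66,84)):
    k=m&(l>a0/1e3)&(l<b0/1e3)&(abs(w)<.03);print(a0,(np.percentile(w[k],[2,98])*1e3).round(1),np.median(q[k,2]).round(4))
k=m&(abs(w)<.01);print('len',np.percentile(l[k],[0.5,99.5]))
for z in (.07,.010): print(delta(p,R0,[.5167,.3469,z],Rtool(188)).tolist())
E
```

```text
-60 [-16.4  13.6] 0.0596
-45 [-16.4  13.9] 0.0597
-30 [-16.4  14.2] 0.0596
-15 [-16.3  14.6] 0.0596
0 [-16.3  14.9] 0.0596
40 [-21.2  20.9] 0.065
66 [-18.4  20. ] 0.0628
len [-0.08244408  0.08408968]
[-0.0015, 0.0068, 0.2187, -0.0026, -0.0132, -0.0001]
[-0.0023, 0.0069, 0.2787, -0.0026, -0.0132, -0.0001]
```

Emit:
move_arm --deltas '[-0.0015,0.006,0.06,-0.0026,-0.0132,0,0.65,-0.0015,0.006,0.12,-0.0026,-0.0132,0,0.65,-0.0015,0.006,0.18,-0.0026,-0.0132,-0.003,0.65,-0.002,0.006,0.22,-0.0026,-0.0132,-0.003,0.65,-0.0023,0.006,0.25,-0.0026,-0.0132,-0.003,0.65,-0.0023,0.006,0.27,-0.0026,-0.0132,-0.003,0.65,-0.0023,0.006,0.279,-0.0026,-0.0132,-0.003,0.6,-0.0023,0.006,0.279,-0.0026,-0.0132,-0.003,0.55]'

```text
t: 14.02
tool_pos: [0.517, 0.3454, 0.0094]
orientation: [0.228, -3.133, 0.0]
force: [-0.1, -0.4, 0.1]
opening: 0.0522
gripper_force: 0.0
```

Emit:
move_arm --deltas '[0,0,0,0,0,0,0,0,0,0,0,0,0,0,0,0,0,0,0,0,0,0,0,0,0,0,0,0,0,0,0,0,0,0,0]' --squeeze 40

```text
t: 14.65
tool_pos: [0.5176, 0.3457, 0.0104]
orientation: [-0.228, 3.132, 0.001]
force: [0.0, -1.0, 5.3]
opening: 0.032
gripper_force: 40.0
```

Reader gripped at 32 mm. Lifting it out of the saddles, and checking the lid plane from the saved wrist depth.

Emit:
move_arm --deltas '[0,0,-0.01,0,0,0,0,0,0,-0.04,0,0,0,0,0,0,-0.1,0,0,0,0,0,0,-0.16,0,0,0,0,0,0,-0.2,0,0,0,0]'

```text
t: 15.28
tool_pos: [0.5174, 0.3456, 0.2132]
orientation: [-0.228, 3.131, 0.002]
force: [0.2, 0.5, -1.6]
opening: 0.0317
gripper_force: 40.0
```

```bash
python3 - <<'E'
from h import *
P=np.load('w4P.npy').reshape(-1,3);r=P-H;C=np.c_[r@cx,r@cy,r@cz]
L=C@np.stack([[np.cos(np.radians(105)),0,-np.sin(np.radians(105))],[0,1,0],[np.sin(np.radians(105)),0,np.cos(np.radians(105))]],1)
m=(abs(L[:,2])<.012)&(L[:,0]<-.01)&(L[:,0]>-.16)&(abs(L[:,1])<.11)
A=np.c_[L[m][:,:2],np.ones(m.sum())];print('plane z=ax+by+c',np.linalg.lstsq(A,L[m][:,2],rcond=None)[0],m.sum(),L[m].min(0),L[m].max(0))
m2=(abs(L[:,2])<.008)&(L[:,0]<-.02)&(L[:,0]>-.08)&(abs(L[:,1])<.14);print('left edge y',np.percentile(L[m2][:,1],[99,99.8]))
# case rim
m3=(abs(C[:,2])<.004)&(C[:,0]<.0)&(C[:,0]>-.175)&(abs(C[:,1])<.13);print('rim x',np.percentile(C[m3][:,0],[.5,99.5]),'y',np.percentile(C[m3][:,1],[.5,99.5]),m3.sum())
s,p,R0=now();print(s['t'],p,s['opening'],s['gripper_force'],s['force'])
im,d=robot.read_camera('wrist');u,v=np.meshgrid(np.arange(640),np.arange(400));
T=((world('wrist',d,u,v,s)-p)@R0).reshape(-1,3)
n=(T[:,0]<.09)&(T[:,0]>-.13)&(abs(T[:,1])<.03)&(T[:,2]>-.07)&(T[:,2]<.0)
q=T[n];print('reader in tool x',np.percentile(q[:,0],[.5,99.5]))
k=q[(q[:,0]<-.06)];print('nose',k.min(0),k.max(0),np.median(k,0))
for a in (-.1,-.09,-.08,-.07): kk=q[abs(q[:,0]-a)<.004];print(a,np.percentile(kk[:,1],[2,98]),np.percentile(kk[:,2],[5,50]))
E
```

```text
plane z=ax+by+c [-0.00016935  0.00334583 -0.00133633] 12512 [-0.14164638 -0.10054143 -0.00379812] [-0.01000473  0.10999286  0.00269646]
left edge y [0.11007619 0.11081029]
rim x [-1.62247183e-01 -1.30995340e-04] y [-0.11195606  0.11085849] 4906
15.275 [0.51739238 0.3455995  0.21317486] 0.03168703341445081 39.995033740997314 [ 0.23922191  0.49967537 -1.58438363]
reader in tool x [-0.06420987  0.06368317]
nose [-0.06816275 -0.02259895 -0.04904339] [-0.06000442  0.02363603 -0.02202105] [-0.06354932 -0.01613698 -0.03612774]Traceback (most recent call last):
  File "<stdin>", line 15, in <module>
    return _quantile_unchecked(
        a, q, axis, out, overwrite_input, method, keepdims, weights)
    return _ureduce(a,
                    func=_quantile_ureduce_func,
    ...<5 lines>...
                    overwrite_input=overwrite_input,
                    method=method)
    r = func(a, **kwargs)
    result = _quantile(arr,
                       quantiles=q,
    ...<2 lines>...
                       out=out,
                       weights=wgt)
    slices_having_nans = np.isnan(arr[-1, ...])
                                  ~~~^^^^^^^^^
IndexError: index -1 is out of bounds for axis 0 with size 0
```

```bash
python3 - <<'E'
from h import *
s,p,R0=now();print(s['t'],p,R0[:,0],np.round(s['q'],2))
im,d=robot.read_camera('wrist');u,v=np.meshgrid(np.arange(640),np.arange(400));
T=((world('wrist',d,u,v,s)-p)@R0).reshape(-1,3)
for a in (.055,.045,.035,.025,.015,-.035,-.045):
    k=T[(abs(T[:,0]-a)<.005)&(abs(T[:,1])<.012)&(abs(T[:,2]+.045)<.02)]
    k2=T[(abs(T[:,0]-a)<.005)&(abs(T[:,1])<.024)&(abs(T[:,2]+.05)<.006)]
    if len(k)>5 and len(k2)>5: print(a,len(k),'top',np.percentile(k[:,2],[20,50,80]).round(4),'y',np.percentile(k2[:,1],[2,98]).round(4))
Rl=lid(np.radians(105));lab=H+Rl@[-.1,.048,-.0013];print('label',lab)
Rt=np.stack([-Rl[:,2],Rl[:,1],Rl[:,0]],1)
f=np.array([-.104,0,-.0375])
for gap in (.12,.03,.01,0):
    q=lab-Rl[:,2]*gap-Rt@f;print(gap,'tcp',q.round(4),delta(p,R0,q,Rt).tolist())
E
```

```text
15.325 [0.51929929 0.34669622 0.21909059] [-0.98938748 -0.14499694 -0.00939741] [ 0.51  0.18  1.4  -0.    1.55 -1.21]
0.055 1616 top [-0.0497 -0.0491 -0.0486] y [-0.0148  0.0152]
0.045 1512 top [-0.0497 -0.0492 -0.0488] y [-0.0149  0.0153]
0.035 1415 top [-0.0498 -0.0493 -0.0488] y [-0.0148  0.0153]
0.025 1342 top [-0.0498 -0.0493 -0.0489] y [-0.0148  0.0154]
0.015 1255 top [-0.0499 -0.0494 -0.0489] y [-0.0156  0.016 ]
-0.035 280 top [-0.0513 -0.0507 -0.0501] y [-0.0128  0.0135]
-0.045 786 top [-0.0509 -0.0501 -0.0494] y [-0.0144  0.0155]
label [0.65664078 0.11877149 0.16692905]
0.12 tcp [0.4356 0.1662 0.1887] [0.1093, -0.1666, 0.0288, -0.0416, 0.2677, 0.3554]
0.03 tcp [0.5206 0.1479 0.1654] [0.028, -0.197, 0.0528, -0.0416, 0.2677, 0.3554]
0.01 tcp [0.5395 0.1439 0.1602] [0.01, -0.2038, 0.0581, -0.0416, 0.2677, 0.3554]
0 tcp [0.5489 0.1419 0.1576] [0.001, -0.2072, 0.0607, -0.0416, 0.2677, 0.3554]
```

Emit:
move_arm --deltas '[0.06,-0.02,0,0,0,0,0,0.109,-0.08,0.01,-0.02,0.13,0.17,0,0.109,-0.14,0.02,-0.0416,0.2677,0.3554,0,0.109,-0.1666,0.0288,-0.0416,0.2677,0.3554,0,0.109,-0.1666,0.0288,-0.0416,0.2677,0.3554,0,0.109,-0.1666,0.0288,-0.0416,0.2677,0.3554,0,0.07,-0.182,0.041,-0.0416,0.2677,0.3554,0,0.028,-0.197,0.0528,-0.0416,0.2677,0.3554,0,0.014,-0.202,0.057,-0.0416,0.2677,0.3554,0,0.014,-0.202,0.057,-0.0416,0.2677,0.3554,0,0.014,-0.202,0.057,-0.0416,0.2677,0.3554,0]'

```text
t: 16.75
tool_pos: [0.5317, 0.1446, 0.1526]
orientation: [-0.301, -2.857, -0.031]
force: [0.5, 0.6, -1.6]
opening: 0.0318
gripper_force: 40.0
```

```bash
python3 - <<'E'
from h import *
s,p,R0=now();print(s['t'],p,s['opening'],s['gripper_force'],s['force'],np.round(s['q'],2))
Rl=lid(np.radians(105));lab=H+Rl@[-.1,.048,-.0013]
Rt=np.stack([-Rl[:,2],Rl[:,1],Rl[:,0]],1);f=np.array([-.104,0,-.0375])
e=Rl.T@(p+R0@f-lab);print('face vs label in lid axes',e, 'rot err',R.from_matrix(R0.T@Rt).as_rotvec(), 'Faxial',np.array(s['force'])@Rl[:,2])
print(delta(p,R0,lab-Rt@f,Rt))
im,d=robot.read_camera('top');m=robot.camera_model('top')
# rectified lid from top camera: 3px/mm, x' = -y, y' from top edge down
g=np.array([(Rl@[-x,y,0]+H) for x,y in ((.16,.11),(.16,-.11),(0,-.11),(0,.11))])
c=g@np.array(m['R']).T+m['t'];uv=(c@np.array(m['K']).T);uv=(uv[:,:2]/uv[:,2:]).astype(np.float32);print(uv)
sc,_=robot.read_camera('scene')
a=cv2.resize(sc[100:240,240:440],None,fx=3,fy=3,interpolation=cv2.INTER_CUBIC)
save('s3.png',a)
E
```

```text
16.75 [0.53168106 0.14461544 0.15259244] 0.03181393643338334 39.99494969844818 [ 0.51927274  0.58685778 -1.64679096] [ 0.12  0.29  1.42  0.08  1.69 -1.25]
face vs label in lid axes [ 0.01016455 -0.00065702 -0.01526096] rot err [-0.00678217 -0.00758586  0.00014815] Faxial 0.797831742697789
[-0.0155  0.0009 -0.0095 -0.0068 -0.0076  0.0001]
[[257.24557 157.22662]
 [340.58194 175.89526]
 [335.22873 200.31941]
 [260.6467  183.4842 ]]
```

View pics/s3.png

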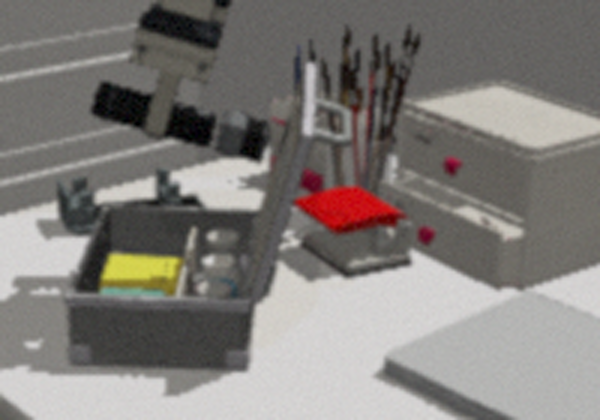

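The reader's nose (245,140) faces the lid squarely, but sits about 10 mm too low along the lid. Correcting.

Emit:
move_arm --deltas '[-0.003,0.001,-0.0095,-0.0068,-0.0076,0,0,-0.003,0.001,-0.0095,-0.0068,-0.0076,0,0,-0.003,0.001,-0.0095,-0.0068,-0.0076,0,0,-0.003,0.001,-0.0095,-0.0068,-0.0076,0,0]'

```text
t: 17.35
tool_pos: [0.5377, 0.1432, 0.1605]
orientation: [-0.306, -2.864, -0.04]
force: [-0.1, -0.1, -1.8]
opening: 0.0317
gripper_force: 40.0
```

```bash
cat > chk.py <<'E'
from h import *
s,p,R0=now()
Rl=lid(np.radians(105));lab=H+Rl@[-.1,.048,-.0013]
Rt=np.stack([-Rl[:,2],Rl[:,1],Rl[:,0]],1);f=np.array([-.104,0,-.0375])
print(s['t'],'face vs label mm',(Rl.T@(p+R0@f-lab)*1e3).round(2),'rot',R.from_matrix(R0.T@Rt).as_rotvec().round(4),'Fax',np.array(s['force'])@Rl[:,2],s['force'].round(2),s['wrist_torque'].round(2))
E
python3 chk.py
```

```text
17.35 face vs label mm [  0.2   -1.28 -11.6 ] rot [ 0.0001 -0.0003 -0.0019] Fax 0.40635107757180516 [-0.07 -0.06 -1.77] [ 0.02 -0.28  0.01]
```

Emit:
move_arm --deltas '[-0.004,0.001,0,0,0,0,0,-0.008,0.001,0,0,0,0,0,-0.01,0.001,0,0,0,0,0,-0.012,0.001,0,0,0,0,0,-0.0135,0.001,0,0,0,0,0,-0.0135,0.001,0,0,0,0,0]'

```text
t: 18.1
tool_pos: [0.5507, 0.1415, 0.1571]
orientation: [-0.306, -2.864, -0.04]
force: [-1.0, -0.1, -1.2]
opening: 0.032
gripper_force: 40.0
```

```bash
python3 chk.py
```

```text
18.1 face vs label mm [ 0.11 -0.16  1.88] rot [ 0.0002 -0.0005 -0.0018] Fax -0.6456540947840378 [-1.04 -0.09 -1.23] [ 0.02 -0.1   0.01]
```

Emit:
move_arm --deltas '[-0.001,0,0,0,0,0,0,-0.002,0,0,0,0,0,0,-0.003,0,0,0,0,0,0,-0.003,0,0,0,0,0,0]'

```text
t: 18.6
tool_pos: [0.5535, 0.1409, 0.1563]
orientation: [-0.306, -2.864, -0.04]
force: [-3.7, 0.5, -1.7]
opening: 0.0317
gripper_force: 40.0
```

```bash
python3 chk.py
```

```text
18.6 face vs label mm [ 0.15 -0.15  4.83] rot [ 0.0002 -0.0005 -0.0017] Fax -3.160094447854718 [-3.71  0.45 -1.68] [ 0.14  0.28 -0.05]
```

Emit:
move_arm --deltas '[-0.001,0,0,0,0,0,0,-0.002,0,0,0,0,0,0,-0.003,0,0,0,0,0,0,-0.003,0,0,0,0,0,0]'

```text
t: 19.1
tool_pos: [0.5563, 0.1404, 0.1555]
orientation: [-0.306, -2.864, -0.04]
force: [-5.1, 1.0, 0.1]
opening: 0.0316
gripper_force: 40.0
```

```bash
python3 chk.py
```

```text
19.1 face vs label mm [ 0.11 -0.11  7.87] rot [ 0.0002 -0.0005 -0.0017] Fax -5.070280735944652 [-5.12  0.96  0.14] [ 0.15  0.55 -0.02]
```

Emit:
move_arm --deltas '[-0.0005,0,0,0,0,0,0,-0.0005,0,0,0,0,0,0,-0.0005,0,0,0,0,0,0,-0.0005,0,0,0,0,0,0,-0.0005,0,0,0,0,0,0,-0.0005,0,0,0,0,0,0,-0.0005,0,0,0,0,0,0,-0.0005,0,0,0,0,0,0,-0.0005,0,0,0,0,0,0,-0.0005,0,0,0,0,0,0,-0.0005,0,0,0,0,0,0,-0.0005,0,0,0,0,0,0]'

```text
t: 20.6
tool_pos: [0.5568, 0.1402, 0.1554]
orientation: [-0.306, -2.864, -0.04]
force: [-4.4, 1.0, -0.1]
opening: 0.032
gripper_force: 40.0
```

```bash
python3 chk.py
```

```text
20.6 face vs label mm [ 0.07 -0.17  8.4 ] rot [ 0.0002 -0.0002 -0.0018] Fax -4.34558461794886 [-4.42  1.   -0.11] [ 0.16  0.64 -0.06]
```

Emit:
move_arm --deltas '[-0.0005,0,0,0,0,0,0,-0.0005,0,0,0,0,0,0,-0.0005,0,0,0,0,0,0,-0.0005,0,0,0,0,0,0,-0.0005,0,0,0,0,0,0,-0.0005,0,0,0,0,0,0,-0.0005,0,0,0,0,0,0,-0.0005,0,0,0,0,0,0,-0.0005,0,0,0,0,0,0,-0.0005,0,0,0,0,0,0,-0.0005,0,0,0,0,0,0,-0.0005,0,0,0,0,0,0]'

```text
t: 22.1
tool_pos: [0.5572, 0.1401, 0.1553]
orientation: [-0.306, -2.864, -0.04]
force: [-4.4, 1.5, -0.4]
opening: 0.0316
gripper_force: 40.0
```

```bash
python3 chk.py; python3 - <<'E'
from h import *
s,p,R0=now()
for i in range(3): robot.read_camera('wrist'); t=robot.read_state(); print(t['t'],t['force']@lid(np.radians(105))[:,2])
Rl=lid(np.radians(105));b=p-Rl[:,2]*.13
print('tool +x .13'); 
# then dock hover relative to pose at that point & final
Rd=Rtool(188.66)
q=p+R0[:,0]*.13
for t in ([.5176,.3457,.20],[.5176,.3457,.0104]): print(q.round(4),delta(p,R0,t,Rd).tolist())
E
```

```text
22.1 face vs label mm [ 0.09 -0.15  8.83] rot [ 0.0002 -0.0004 -0.0017] Fax -4.369399283697887 [-4.42  1.49 -0.41] [ 0.19  0.72 -0.04]
22.15 -5.261349545582639
22.2 -4.860433946894988
22.25 -4.649638071046895
tool +x .13
[0.4345 0.1667 0.189 ] [0.091, 0.1925, -0.0219, 0.0475, -0.2593, -0.362]
[0.4345 0.1667 0.189 ] [0.0418, 0.1926, 0.1612, 0.0475, -0.2593, -0.362]
```

```bash
cat > slip.py <<'E'
from h import *
s,p,R0=now();im,d=robot.read_camera('wrist');u,v=np.meshgrid(np.arange(640),np.arange(400));
T=((world('wrist',d,u,v,s)-p)@R0).reshape(-1,3)
k=T[(abs(T[:,1])<.012)&(abs(T[:,2]+.048)<.008)&(abs(T[:,0]-.05)<.04)];print('tail x',np.percentile(k[:,0],[98,99.5]))
for a in (.055,.035,.015,-.04):
    k=T[(abs(T[:,0]-a)<.005)&(abs(T[:,1])<.012)&(abs(T[:,2]+.045)<.02)];k2=T[(abs(T[:,0]-a)<.005)&(abs(T[:,1])<.024)&(abs(T[:,2]+.05)<.008)]
    if len(k)>5 and len(k2)>5:print(a,'top',np.percentile(k[:,2],[20,50,80]).round(4),'y',np.percentile(k2[:,1],[2,98]).round(4))
E
python3 slip.py
```

```text
tail x [0.06332986 0.06375292]
0.055 top [-0.0496 -0.0491 -0.0486] y [-0.015   0.0152]
0.035 top [-0.0497 -0.0493 -0.0488] y [-0.015   0.0152]
0.015 top [-0.0498 -0.0493 -0.0488] y [-0.0201  0.0205]
-0.04 top [-0.051  -0.0504 -0.0496] y [-0.0144  0.0149]
```

Emit:
move_arm --deltas '[-0.0005,0,0,0,0,0,0,-0.001,0,0,0,0,0,0,-0.001,0,0,0,0,0,0,-0.001,0,0,0,0,0,0,-0.001,0,0,0,0,0,0,-0.001,0,0,0,0,0,0,-0.001,0,0,0,0,0,0,-0.001,0,0,0,0,0,0,-0.001,0,0,0,0,0,0,-0.001,0,0,0,0,0,0,-0.001,0,0,0,0,0,0,-0.001,0,0,0,0,0,0]'

```text
t: 23.8
tool_pos: [0.5581, 0.1399, 0.155]
orientation: [-0.306, -2.864, -0.04]
force: [-5.6, 0.9, -0.5]
opening: 0.0319
gripper_force: 40.0
```

```bash
python3 chk.py; python3 slip.py; python3 chk.py
```

```text
23.8 face vs label mm [ 0.14 -0.15  9.76] rot [ 0.0002 -0.0006 -0.0017] Fax -5.313233563438368 [-5.56  0.88 -0.46] [ 0.23  0.74 -0.01]
tail x [0.06330533 0.06374587]
0.055 top [-0.0496 -0.0491 -0.0485] y [-0.015   0.0152]
0.035 top [-0.0497 -0.0492 -0.0488] y [-0.015   0.0152]
0.015 top [-0.0498 -0.0493 -0.0488] y [-0.0206  0.0203]
-0.04 top [-0.0511 -0.0505 -0.0497] y [-0.0144  0.0149]
23.85 face vs label mm [ 0.1  -0.14  9.78] rot [ 0.0002 -0.0005 -0.0018] Fax -5.595699697081623 [-5.88  1.29 -0.86] [ 0.26  0.76 -0.02]
```

Held steadily at about 5–6 N (nose roughly 65–80 % in), with no slip in the grip. Now backing off and returning to the dock.

```bash
python3 - <<'E'
from h import *
s,p,R0=now();Rd=Rtool(188.66)
for q,Rq in ((p+R0[:,0]*.05,R0),(p+R0[:,0]*.11,R0),([.44,.25,.20],Rd),([.46,.3457,.21],Rd),([.5176,.3457,.21],Rd)): print(delta(p,R0,q,Rq).tolist())
E
```

```text
[0.05, -0.0, 0.0, 0.0, 0.0, 0.0]
[0.11, 0.0, -0.0, 0.0, 0.0, 0.0]
[0.1456, 0.0826, -0.0075, 0.0475, -0.2594, -0.362]
[0.1489, 0.1804, -0.017, 0.0475, -0.2594, -0.362]
[0.0945, 0.1925, -0.0316, 0.0475, -0.2594, -0.362]
```

Emit:
move_arm --deltas '[0.015,0,0,0,0,0,0,0.06,0,0,0,0,0,0,0.11,0,0,0,0,0,0,0.1456,0.0426,-0.006,0.024,-0.13,-0.181,0,0.1456,0.0826,-0.0075,0.0475,-0.2594,-0.362,0,0.147,0.13,-0.012,0.0475,-0.2594,-0.362,0,0.1489,0.1804,-0.017,0.0475,-0.2594,-0.362,0,0.12,0.187,-0.024,0.0475,-0.2594,-0.362,0,0.0945,0.1925,-0.0316,0.0475,-0.2594,-0.362,0,0.0945,0.1925,-0.0316,0.0475,-0.2594,-0.362,0,0.0945,0.1925,-0.0316,0.0475,-0.2594,-0.362,0,0.0945,0.1925,-0.0316,0.0475,-0.2594,-0.362,0]'

```text
t: 25.35
tool_pos: [0.5174, 0.3457, 0.2103]
orientation: [-0.237, 3.132, 0.0]
force: [0.0, 0.7, -1.4]
opening: 0.0317
gripper_force: 40.0
```

Emit:
move_arm --deltas '[0,0,0,0,0,0,0]'

```text
t: 25.48
tool_pos: [0.5175, 0.3457, 0.2103]
orientation: [-0.238, 3.132, 0.0]
force: [0.2, -1.5, -1.7]
opening: 0.0319
gripper_force: 40.0
```

```bash
python3 - <<'E'
from h import *
s,p,R0=now();Rd=Rtool(188.66);print(s['t'],p,s['force'],s['dq'].round(3))
for z in (.06,.03,.0115): print(delta(p,R0,[.5176,.3457,z],Rd).tolist())
E
```

```text
25.475 [0.51745466 0.34572445 0.21033868] [ 0.2229264  -1.48080042 -1.73066466] [-0.001  0.003 -0.001  0.     0.001 -0.   ]
[-0.0, -0.0001, 0.1503, 0.0001, 0.0009, 0.0003]
[0.0, -0.0001, 0.1803, 0.0001, 0.0009, 0.0003]
[0.0, -0.0001, 0.1988, 0.0001, 0.0009, 0.0003]
```

Emit:
move_arm --deltas '[0,0,0.06,0,0,0.006,0,0,0,0.12,0,0,0.006,0,0,0,0.15,0,0,0.006,0,0,0,0.17,0,0,0.006,0,0,0,0.182,0,0,0.006,0,0,0,0.19,0,0,0.006,0,0,0,0.195,0,0,0.006,0,0,0,0.199,0,0,0.006,0,0,0,0.199,0,0,0.006,0]'

```text
t: 26.6
tool_pos: [0.518, 0.3456, 0.0112]
orientation: [-0.228, 3.133, 0.0]
force: [0.5, 0.6, -1.2]
opening: 0.0317
gripper_force: 40.0
```

Emit:
move_arm --deltas '[0,0,0.0005,0,0,0,0,0,0,0.001,0,0,0,0,0,0,0.001,0,0,0,0]'

```text
t: 26.98
tool_pos: [0.5183, 0.3458, 0.0108]
orientation: [-0.228, 3.132, 0.0]
force: [-1.1, -0.3, 3.6]
opening: 0.0315
gripper_force: 40.0
```

Resting in the saddles, with the force now +3.6 N. Releasing and retreating.

Emit:
move_arm --deltas '[0,0,0,0,0,0,0.55,0,0,0,0,0,0,0.55,0,0,0,0,0,0,0.6,0,0,0,0,0,0,0.6,0,0,-0.03,0,0,0,0.6,0,0,-0.08,0,0,0,0.6,0,0,-0.14,0,0,0,0.6,0,0,-0.2,0,0,0,0.6,0,0,-0.26,0,0,0,0.6,0,0,-0.28,0,0,0,0.6,0,0,-0.28,0,0,0,0.6]'

```text
t: 28.35
tool_pos: [0.5185, 0.3461, 0.2916]
orientation: [-0.228, 3.13, 0.002]
force: [-0.2, -1.4, -0.0]
opening: 0.0555
gripper_force: 0.0
```

```bash
python3 - <<'E'
from h import *
s,p,R0=now(); im,d=robot.read_camera('wrist')
print(s['t'],p,s['opening'],s['force'])
u,v=np.meshgrid(np.arange(640),np.arange(400));P=world('wrist',d,u,v,s);q=P.reshape(-1,3)
o=np.array([.5355,.3495]);a=np.radians(8);ex=np.array([np.cos(a),np.sin(a)]);ey=np.array([-ex[1],ex[0]])
l=(q[:,:2]-o)@ex;w=(q[:,:2]-o)@ey;m=(q[:,2]>.055)&(q[:,2]<.07)
for a0,b0 in ((-60,-45),(-30,-15),(0,12),(40,60),(66,84)):
    k=m&(l>a0/1e3)&(l<b0/1e3)&(abs(w)<.03);print(a0,(np.percentile(w[k],[2,98])*1e3).round(1),np.median(q[k,2]).round(4))
k=m&(abs(w)<.01);print('len',np.percentile(l[k],[0.5,99.5]))
r=q-H;C=np.c_[r@cx,r@cy,r@cz];k=(C[:,0]>0.005)&(C[:,0]<.06)&(C[:,2]>.02)&(C[:,2]<.15)&(abs(C[:,1])<.1);print('lid angle',90+np.degrees(np.median(np.arctan2(C[k,0],C[k,2]))),k.sum())
sc,_=robot.read_camera('scene')
c=np.zeros((400,800,3),np.uint8);c[:,:400]=im[:,20:420];c[:,400:]=cv2.resize(sc[100:300,240:440],(400,400));save('end.png',c)
E
```

```text
28.35 [0.51852714 0.34605775 0.29159964] 0.0555021728505122 [-0.21974694 -1.35941972 -0.00852608]
-60 [-16.  14.] 0.0597
-30 [-16.1  14.5] 0.0596
0 [-15.9  15. ] 0.0596
40 [-21.2  20.5] 0.0648
66 [-18.9  19.6] 0.0627
len [-0.08119752  0.08447819]
lid angle 103.94939778343212 11227
```

View pics/end.png

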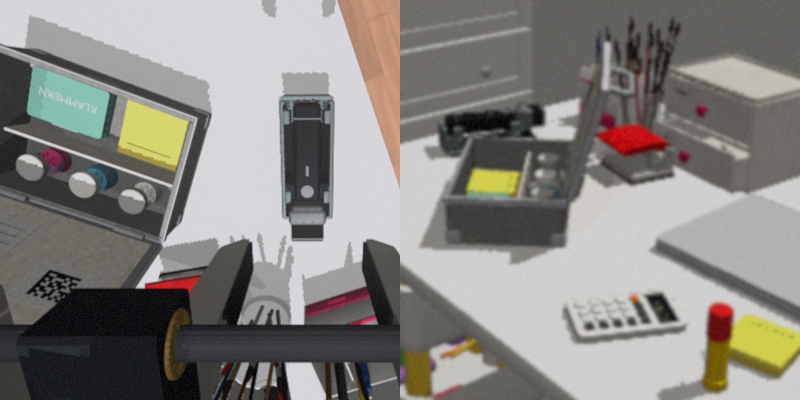

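The reader lies in its dock (305,165) as before, key side up and nose the same way. The lid is open on its stop, and the punch, calculator and glue stick are untouched. Handing in.

```bash
python3 -c "
from plant import robot
print(robot.close_job())"
```

```text
the job is handed in; nothing more can be done
None
```

I handed the job in at about 28 s of the 72 s: the lid is open on its stop, the reader was pressed onto the middle of the code label (about 5–6 N, nose an estimated 65–80 % in, for over a second) and is back in its dock as before, and the glue stick, hole punch and calculator were not touched.

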